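# Park the spreading roller at the top of the sorting chute

### The job

The black spreading roller lies at the foot of the sheet metal chute. Without gripping or lifting it, push it slowly and gently up the slope with your fingers, never letting it run away or roll back, until it goes over the crest into its parking dip and lies square against the stop plate at the top, then take the hand away. Leave the fossils, stones, tools and jar around the chute where they are.

Things in the scene. Friction and masses are not known exactly. Their poses are not given: they have to be found in the camera images.
- chute: Fixed galvanised trough on a wooden trestle, placed and turned anew each time. Origin on the table top under it; x points uphill, away from the robot, y to the left, z up. In this frame the slope starts at the foot edge x = -120, z = 85 mm and rises at 9 degrees to the crest at x = 50, z = 112 mm. Clear width between the side walls 160 mm; walls 24 mm above the floor.
- roller: Loose smooth black plastic roller, diameter 52, length 130 mm, 0.3 to 0.5 kg. Origin at its centre, y along its length. Starts lying across the chute against the foot tabs, centre at chute x = -85, z = 117 mm. Let go on the slope it runs back down and may jump into the tub. 8 mm past the crest it rolls on into the dip by itself. Keep it under 0.35 m/s and the push under 25 N.
- rest (a point): Centre of the roller when parked (chute frame x = 85, y = 0, z = 135.5 mm). Past the crest the floor falls at 4 degrees to the upright stop plate across the chute: face at chute x = 111 mm, top at z = 160 mm; side walls there end at z = 142 mm. Behind the plate a feed apron rises to z = 180 mm (its walls to 207 mm) at x = 240 mm.
- shell: Loose orange brachiopod shell, 58 mm across, 25 mm high, origin at the centre of its underside; stands on the table to the left of the chute. Not to be disturbed.
- flint: Loose dark flint core, 68 mm across, 68 mm high, origin at the centre of its underside; stands on the table to the right of the chute. Not to be disturbed.
- rib: Loose bone-coloured rib fragment, 165 mm long, 20 mm high at its head, lying on the table to the right of the chute beyond the flint, origin below its middle. Not to be disturbed.
- scoop: Loose steel scoop, 230 mm long, 62 mm wide, 32 mm high, origin on the table under its middle, blade to its +x; lies to the left of the chute, beyond the shell. Not to be disturbed.
- brush: Loose brush lying at the left edge of the work area. Not to be disturbed.
- jar: Loose closed jar, diameter 60 mm, 85 mm high, origin at the centre of its underside; stands to the right. Not to be disturbed.
- ramp: The sloping part of the chute, fixed to it. Origin at the middle of the foot edge, on the floor; x points up the slope, z square out of the floor. The roller's centre is 26 mm along this z on the slope. Two steel tabs at the foot (18 mm wide, at y = +55 and -55, x = 17.5 to 20.5 mm, 8 mm proud of the floor) keep the roller in.
- tub: Fixed open grey plastic tub under the foot of the chute, 200 (along the chute's x) x 260 x 74 mm high, walls 5 mm; origin at the centre of its underside, at chute x = -200 mm.
There are look-alikes about, which are no part of the job. Of the things like the roller, leave any that is blue or pink; of the rest the larger one is meant.

How it is judged (in metres and radians):
On the way:
1. the roller is on its way up the slope, with the fingers against it (x of roller in the frame of chute between -0.03 and 0.045 m and contact force between the fingers and roller above 0.05 N).
At the end, for the whole second after the job is handed in: The roller lies still in the dip against the stop plate: its centre within 5 mm of the parked place along the chute and in height and within 30 mm across it, its axis within 0.1 rad of square (x of roller in the frame of chute between 0.08 and 0.09 m and z of roller in the frame of chute between 0.13 and 0.141 m and y of roller in the frame of chute between -0.03 and 0.03 m and angle between the y axis of roller and the y axis of chute, either way round below 0.1 rad and linear speed of roller below 0.01 m/s); the robot touches nothing.
It fails at once if the roller leaves the chute at the foot (x of roller in the frame of chute below -0.105 m).
It fails at once if the roller is lifted more than 10 mm off the chute floor (z of roller in the frame of ramp above 0.036 m or z of roller in the frame of chute above 0.15 m).
It fails at once if the roller runs away or rolls back freely (faster than 0.35 m/s) (linear speed of roller above 0.35 m/s).
It fails at once if the roller is squeezed or rammed (more than 25 N from the fingers) (contact force between the fingers and roller above 25 N).
It fails at once if a bystander (shell, flint, rib, scoop, brush or jar) is shifted more than 30 mm (distance of any of rib, shell, flint, scoop, brush, jar from where it was at the start of the episode above 0.03 m).
It also fails if it takes over 40 s, if anything falls off the work surface, if the arm or the gripper's body presses on something with over 40 N, if the wrist force passes 120 N, or if a joint passes its speed limit or range.

### The arm

A 6-joint arm with a two-finger parallel gripper is mounted at the origin on the work surface. World frame = base frame: x ahead of the robot, y to its left, z up, the work surface at z = 0. Lengths are in m, angles in degrees, forces in N, time in s.
With the tool pointing down it reaches from about 0.25 to 0.725 m from the base axis. Payload 9.7 kg.
Tool frame: the origin (TCP) lies at the very end of the fingers, on their centre line; the grasp point (between the pads) lies tcp_to_grasp behind it (tcp_to_grasp is the distance from the TCP to the grasp point, in m); z points along the fingers, y is the direction in which the jaws open and shut (so a half turn about z gives the same grasp; the last joint's range is limited). The gripper opens to 85 mm and grips with 20 to 120 N. Pads are 22 mm wide; open, the fingers measure 114 mm over their backs; the gripper's body (76 mm by 85 mm) begins 54 mm behind the grasp point. The pads swing forward as they close: fully open they stand 13 mm farther back than shut.
Start: joints at [65.489, 4.979, 10.078, 95.1, 0, 90], TCP at [0.228, 0.5, 0.199] pointing down, gripper open.
Joint ranges: [-179.16, 179.16], [-48.56, 103.87], [-65.8, 70.77], [-126.05, 130.52], [-82.76, 87.17], [-180, 180]. Speed limits (degrees/s): [127.2, 127.2, 147.25, 180, 180, 180].

### API

Orientations are given as [roll, pitch, yaw] about the fixed x, y, z axes, in that order (R = Rz(yaw) Ry(pitch) Rx(roll)).
In Python, from workcell import * gives the robot as it stands. The module is installed in compiled form; this text tells all that it offers.
- The arm moves only by the shell command python3 -m pendant 'ROWS' [FORCE]. ROWS is JSON, a list of rows, each a list of 3 entries, a list of its own where there are three numbers: the opening in per cent of the stroke, from 0 (shut) to 100 (fully open), then the shift along the world's x, y, z in mm, then the turn, a rotation vector about the world's x, y, z in degrees. A call has 1 to 20 rows; each row is the pose to reach, as a shift and turn from the pose measured when the call began; what a row does not reach only later rows make up. A row lasts 1/8 s, in which the tool goes at most 62.5 mm and 10.7 degrees, less where a joint would pass 70% of its speed; a pose out of reach is approached as far as the arm can. A call with a gripper value outside its range is refused whole. The fingers move at their own pace and stop on an object; FORCE is the grip in N (left out, the last holds). Time passes only in rows, so rows that repeat a pose let the fingers close. It gives the time, the measured TCP pose, the force and the opening at its end, in the units of the state.
- get_obs(): the state, without advancing time (a new reading comes with each control period).
- camera(name): name is "scene" or "side" or "wrist"; returns a dict with "img" (420x560x3 uint8, red, green, blue), "fx", "fy", "cx", "cy" (pixels), "cam_to_world" (4x4, takes a point from camera to world coordinates); the wrist camera has in their place "T_tool_cam" (4x4, takes a point from camera to tool coordinates, whose origin is the TCP and whose axes are the flange's). Camera axes: x right, y down, z forward; pixel columns grow to the right and rows downward; lengths in m; the calibration is good to about 2 mm. A picture is of the moment at which its call begins: read the wrist's pose just before it. There is no depth.
- job_done(): hands the job in, once; it reports no verdict.
Trained networks look in a picture, given as the dict that the camera call returned (one of the last four; its "shot" number tells which), for a name from the list of things; names that differ only in an ending like _2 or _b are one class to them, and where a whole thing is asked for, a point or a joint stands for the part that bears it (a point fixed in the world has none). Each returns a list of dicts, best first, with "confidence" (0 to 1); they miss things now and then, are a little off and sometimes report something else, mostly with a low value. They report only what shows in the picture. A call takes as long as a camera call. They do not tell look-alikes from the thing itself.
- regions_of(picture, label): "region" (420x560 bool, what is visible of it).
- pinpoint(picture, label): "position" ([x, y, z] in m, in world coordinates, good to about 4 mm: a listed point, or the origin of a listed thing).
The state is a dict: "time": time; "q": joint angles; "qd": joint speeds; "joint_efforts": joint torques, N m; "ee_pos": TCP position; "tcp_rot": TCP orientation; "wrist_force": force on the tool from outside, world axes, zero at the start; "torque": the same for the moment, N m; "opening": finger opening in m.
Only numpy, scipy, OpenCV 4.12 (cv2) and the standard library are available. Lean on these libraries where they do the work, as an engineer would, in place of code of your own. Each camera call takes 0.05 s, during which the arm holds its last target. There are 200 camera calls.

## Working session

There is one attempt and no reset: what is moved stays moved. The work goes in short steps, Python scripts to look and compute and a shell command to move; the robot and the scene stay as the last step left them, time stands still between calls to the robot, and variables do not carry over. Pictures are saved under pics/ and viewed, about 8 in all and at most 12, crops included, and the job is handed in when it is done.

```bash
mkdir -p pics; python3 - <<'E'
from workcell import *
import cv2,numpy as np
o=get_obs();print(o)
for n in("scene","side"):
    p=camera(n);cv2.imwrite(f"pics/{n}0.png",p["img"][:,:,::-1])
    print(n,np.round(p["cam_to_world"],3).tolist(),p["fx"])
    for l in("chute","roller","rest","ramp","tub","shell","flint","rib","scoop","brush","jar"):
        print(l,[(np.round(d["position"],4).tolist(),round(d["confidence"],2)) for d in pinpoint(p,l)])
E
```

```text
{'time': 0.0, 'q': array([6.54901683e+01, 5.01063154e+00, 1.00330897e+01, 9.50985283e+01,
       2.23174933e-03, 9.00013582e+01]), 'qd': array([ 0.02155054, -0.0031272 , -0.14294938,  0.09951535,  0.04775232,
       -0.03596586]), 'joint_efforts': array([ 3.16099926e-03, -5.20388818e+01,  4.64798391e+01,  1.63261732e-02,
        1.14542813e-04, -2.61497371e-05]), 'ee_pos': array([0.2280423 , 0.50019552, 0.19797537]), 'tcp_rot': array([-1.79923930e+02, -2.22994412e-03,  1.55488807e+02]), 'wrist_force': array([ 0.10225592, -0.31862   , -0.23217115]), 'torque': array([ 0.02129668, -0.00584876, -0.03419184]), 'opening': 0.08522004150117457}
scene [[0.194, 0.82, -0.539, 1.153], [0.981, -0.157, 0.114, -0.144], [0.009, -0.55, -0.835, 1.133], [0.0, 0.0, 0.0, 1.0]] 460.8165629072839
chute [([0.5653, 0.0402, 0.0031], 0.56)]
roller [([0.6828, -0.251, 0.0206], 0.92), ([0.4756, 0.0305, 0.1201], 0.88), ([0.3007, -0.3126, 0.0244], 0.73), ([0.7012, 0.2727, 0.0209], 0.63), ([0.5623, 0.0393, -0.0002], 0.44)]
rest [([0.6535, 0.0518, 0.1347], 0.97), ([0.4772, 0.0308, 0.1174], 0.68)]
ramp [([0.4452, 0.02
[... 439 characters left out ...]
4], [-0.569, -0.461, 0.681, -1.038], [-0.009, -0.825, -0.565, 0.989], [0.0, 0.0, 0.0, 1.0]] 536.8790103330289
chute [([0.5634, 0.0368, -0.0053], 0.95)]
roller [([0.4766, 0.0291, 0.1169], 0.65), ([0.7008, 0.2727, 0.0223], 0.62), ([0.2987, -0.3049, 0.0247], 0.61), ([0.6906, -0.2452, 0.0198], 0.58)]
rest [([0.6502, 0.0457, 0.1354], 0.69), ([0.3669, 0.0188, 0.0009], 0.25)]
ramp [([0.449, 0.0258, 0.0865], 0.61)]
tub [([0.3668, 0.0187, -0.0002], 0.9)]
shell []
flint [([0.5522, -0.1024, -0.0004], 0.59)]
rib [([0.4758, -0.2088, 0.0042], 0.68)]
scoop [([0.4778, 0.2661, 0.0015], 0.56)]
brush [([0.4901, 0.4806, -0.0016], 0.79)]
jar [([0.4933, -0.4586, -0.0007], 0.71), ([0.5502, -0.1027, -0.0006], 0.2)]
```

```bash
python3 - <<'E'
import cv2
a=cv2.imread("pics/scene0.png");b=cv2.imread("pics/side0.png")
import numpy as np
cv2.imwrite("pics/s0.png",cv2.resize(a,(800,600)))
E
```

```text
(no output)
```

View pics/scene0.png

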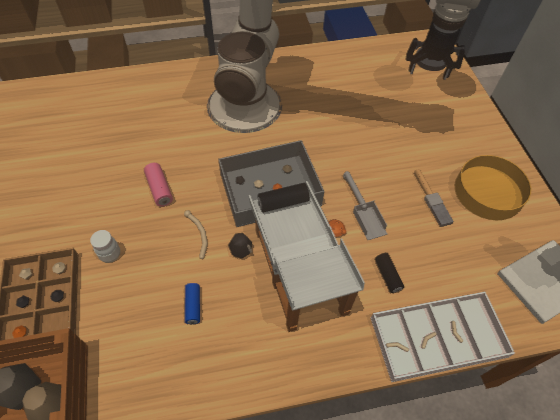

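View pics/side0.png

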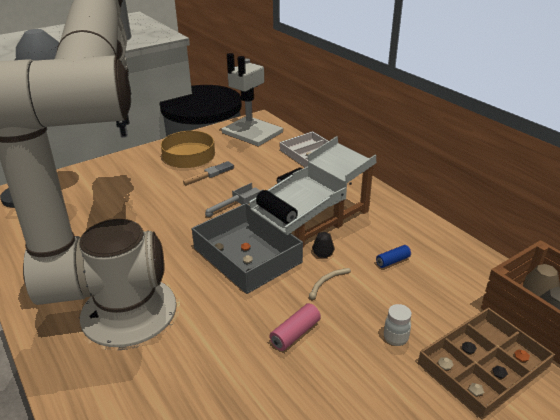

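The roller look-alikes in the scene picture are:
- pink at (157,185)
- blue at (193,302)
- small black on the table at (389,272)
- large black at the chute foot at (283,197)

The description picks the last one. Next I'll fit the chute pose and check my choice in one crop.

```bash
cat > h.py <<'E'
from workcell import *
import cv2,numpy as np
from scipy.optimize import least_squares
def fit():
    loc={"chute":(0,0),"rest":(.085,0),"ramp":(-.12,0),"tub":(-.2,0)}
    P=[]
    for n in("scene","side"):
        for _ in range(2):
            p=camera(n)
            for l,v in loc.items():
                for d in pinpoint(p,l)[:1]: P.append((*v,*d["position"][:2]))
    P=np.array(P)
    def r(s):
        c,si=np.cos(s[2]),np.sin(s[2])
        return np.r_[s[0]+c*P[:,0]-si*P[:,1]-P[:,2],s[1]+si*P[:,0]+c*P[:,1]-P[:,3]]
    s=least_squares(r,[.56,.04,.1],loss="soft_l1",f_scale=.004)
    return s.x,np.abs(s.fun).max()
def roller(S,n=2):
    out=[]
    for nm in("scene","side"):
        for _ in range(n):
            for d in pinpoint(camera(nm),"roller"):
                v=np.array(d["position"])-[S[0],S[1],0]; c,s=np.cos(S[2]),np.sin(S[2])
                v=np.array([c*v[0]+s*v[1],-s*v[0]+c*v[1],v[2]])*1e3
                if abs(v[1])<60 and v[2]>90: out.append((nm,np.round(v,1).tolist(),round(d["confidence"],2)))
    return out
def w(S,x,y=0):
    c,s=np.cos(S[2]),np.sin(S[2]); return S[0]+c*x-s*y,S[1]+s*x+c*y
def proj(p,X):
    q=np.linalg.inv(p["cam_to_world"])@[*X,1]; return int(p["fx"]*q[0]/q[2]+p["cx"]),int(p["fy"]*q[1]/q[2]+p["cy"])
E
python3 - <<'E'
from h import *
S,e=fit();print(S.tolist(),np.degrees(S[2]),e)
np.save("S.npy",S)
print(roller(S)); print(tcp_to_grasp if 'tcp_to_grasp' in globals() else None)
p=camera("scene");im=p["img"][:,:,::-1].copy()
for x,y,z in[(-.12,-.08,.085),(-.12,.08,.085),(.05,-.08,.112),(.05,.08,.112),(.24,-.08,.18),(.24,.08,.18),(.111,.08,.16),(.111,-.08,.16)]:
    cv2.circle(im,proj(p,(*w(S,x,y),z)),1,(0,0,255),-1)
cv2.imwrite("pics/c1.png",cv2.resize(im[150:330,220:400],(720,720)[:2]) [:600])
print({k:np.round(v,2) for k,v in [("w",w(S,-.145)),("w2",w(S,.03))]})
print(w(S,-.145))
E
```

```text
[0.5663045092229029, 0.03766767853560835, 0.097330493019702] 5.5766264679564435 0.004632321464391645
[('scene', [-91.3, -3.0, 117.3], 0.66), ('scene', [84.9, 2.8, 131.0], 0.54), ('scene', [-91.3, 1.1, 121.1], 0.95), ('side', [-90.3, -2.3, 120.3], 0.76), ('side', [-87.9, 1.6, 116.4], 0.95)]
0.0187
{'w': array([0.42, 0.02]), 'w2': array([0.6 , 0.04])}
(np.float64(0.42199077600607826), np.float64(0.02357702897559267))
```

View pics/c1.png

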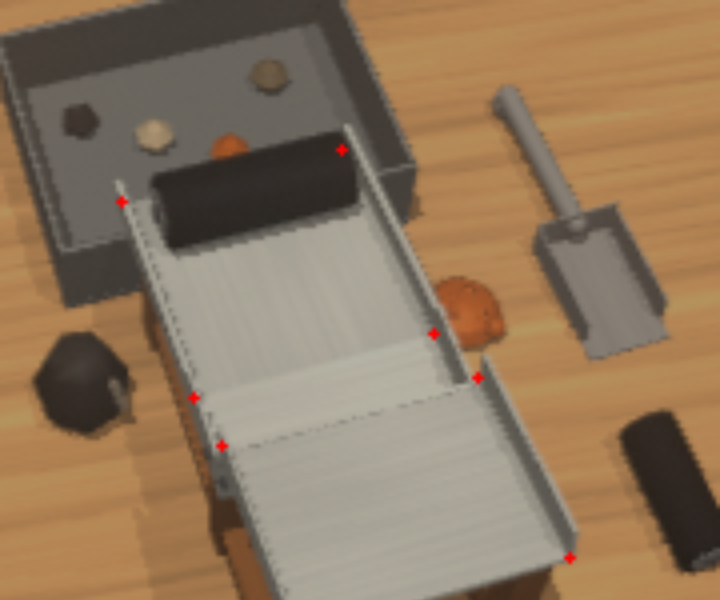

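The large black roller at the chute foot (crop 165–355, 135–245) is the one. The fit sits 2–3 mm too far uphill, so I'll use an origin of about x 0.563. First move: swing to behind the foot, jaws across the chute and half open so they clear the tabs.

```bash
python3 -m pendant '[[50,[20,-45,0],[0,0,4]],[50,[40,-90,0],[0,0,8]],[50,[60,-140,0],[0,0,12]],[50,[75,-190,0],[0,0,16]],[50,[95,-240,0],[0,0,20]],[50,[115,-290,0],[0,0,24]],[50,[135,-340,0],[0,0,27]],[50,[150,-390,0],[0,0,30]],[50,[170,-440,0],[0,0,30.2]],[50,[182,-478,0],[0,0,30.2]],[50,[182,-478,0],[0,0,30.2]],[50,[182,-478,0],[0,0,30.2]],[50,[182,-478,0],[0,0,30.2]]]' 20; python3 -c "
from workcell import *
o=get_obs();print(o['q'],o['ee_pos'],o['tcp_rot'],o['opening'])"
```

```text
time: 4.28
ee_pos: [0.41, 0.0233, 0.1988]
tcp_rot: [180.0, 0.0, -174.2]
wrist_force: [-0.6, 0.3, -1.0]
opening: 0.0427
[ 3.24712137e+00 -1.39261276e+01 -7.61368880e+00  9.63049549e+01
  8.70022129e-03 -2.52267348e+00] [0.40997795 0.02330787 0.19877518] [ 1.79991638e+02  7.85952699e-03 -1.74230205e+02] 0.04272147299246668
```

```bash
python3 -m pendant '[[50,[0,-1,-25],[0,0,0]],[50,[0,-1,-50],[0,0,0]],[50,[0,-1,-75],[0,0,0]],[50,[0,-1,-98],[0,0,0]],[50,[0,-1,-98],[0,0,0]]]'; python3 - <<'E'
from h import *
a=camera("side")["img"][:,:,::-1];b=camera("scene")["img"][:,:,::-1]
cv2.imwrite("pics/d1.png",np.hstack([cv2.resize(a[130:270,180:380],(400,280)),cv2.resize(b[120:260,200:400],(400,280))]))
E
```

```text
time: 4.9
ee_pos: [0.4089, 0.0231, 0.0996]
tcp_rot: [180.0, -0.1, -174.1]
wrist_force: [1.5, -0.2, 0.6]
opening: 0.0429
```

View pics/d1.png

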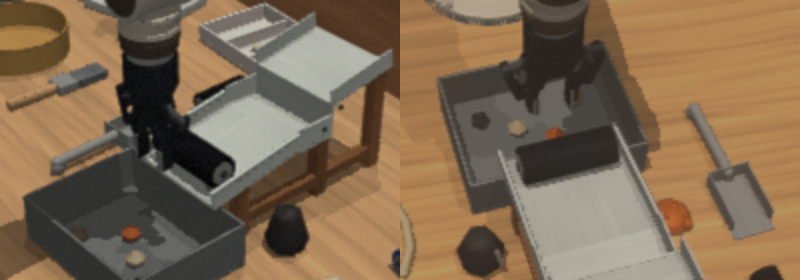

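The fingers are in the foot gap behind the roller, clear of the walls and the tub. Now I'll approach and start pushing slowly along the slope.

```bash
python3 -m pendant '[[50,[5,0,0],[0,0,0]],[50,[10,1,0],[0,0,0]],[50,[15,1,0],[0,0,0]],[50,[19,1,0],[0,0,0]],[50,[22,2,0],[0,0,0]],[50,[25,2,0],[0,0,0]],[50,[28,2,0],[0,0,0]],[50,[31,3,0],[0,0,0]],[50,[34,3,0.5],[0,0,0]],[50,[37,3,1],[0,0,0]],[50,[40,4,1.5],[0,0,0]],[50,[43,4,2],[0,0,0]],[50,[46,4,2.5],[0,0,0]],[50,[49,4.5,3],[0,0,0]],[50,[52,5,3.5],[0,0,0]],[50,[55,5,4],[0,0,0]]]'; python3 - <<'E'
from h import *
S=[.563,.0377,np.radians(5.8)]
print(roller(S,1),get_obs()["wrist_force"],get_obs()["ee_pos"])
E
```

```text
time: 7.0
ee_pos: [0.4654, 0.0279, 0.1063]
tcp_rot: [180.0, 0.1, -174.2]
wrist_force: [-2.3, 0.6, 6.7]
opening: 0.0424
[('scene', [-83.2, 1.5, 121.0], 0.57), ('side', [-84.9, -3.5, 119.4], 0.86)] [-2.19883399 -0.31876639  6.93001193] [0.46549765 0.02794609 0.1063708 ]
```

```bash
python3 - <<'E'
from h import *
a=camera("side")["img"][:,:,::-1];b=camera("scene")["img"][:,:,::-1]
cv2.imwrite("pics/d2.png",np.hstack([cv2.resize(a[160:250,220:350],(400,277),interpolation=cv2.INTER_CUBIC),cv2.resize(b[150:240,230:360],(400,277),interpolation=cv2.INTER_CUBIC)]))
print(get_obs()["wrist_force"],get_obs()["torque"])
E
```

```text
[-1.35135645 -1.57858059  5.80126576] [-0.11575156  0.34268254 -0.0648974 ]
```

View pics/d2.png

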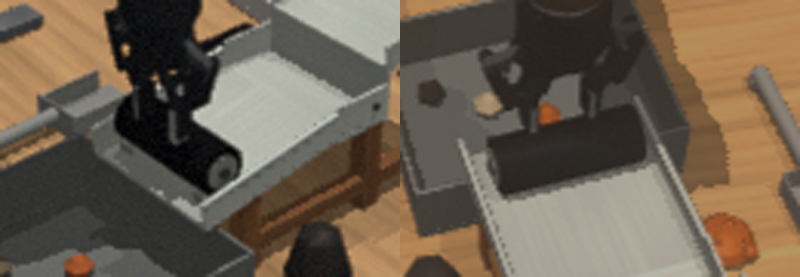

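```bash
python3 - <<'E'
from h import *
S=[.563,.0377,np.radians(5.8)]
t=get_obs()["ee_pos"]
out=[]
for n,(r0,c0) in (("side",(160,220)),("scene",(150,230))):
    p=camera(n);im=cv2.resize(p["img"][r0:r0+90,c0:c0+130,::-1],(800,554),interpolation=cv2.INTER_CUBIC);k=800/130
    def dot(X,c):
        q=np.linalg.inv(p["cam_to_world"])@[*X,1]
        u=(p["fx"]*q[0]/q[2]+p["cx"]-c0+.5)*k,(p["fy"]*q[1]/q[2]+p["cy"]-r0+.5)*k
        cv2.circle(im,(int(u[0]),int(u[1])),3,c,-1)
    for y in(-.0213,.0213): dot((t[0]-.101*y,t[1]+.995*y,t[2]),(0,0,255)); dot((t[0]-.101*y,t[1]+.995*y,t[2]+.02),(0,255,255))
    for y in(-.065,.065):
      for x,c in((-.085,(0,255,0)),(-.072,(255,0,0))):
        for a in np.linspace(0,6.28,24): dot((*w(S,x+.026*np.cos(a),y),.117+.158*(x+.085)+.026*np.sin(a)),c)
    out.append(cv2.resize(im,(600,415))[:300] if 0 else cv2.resize(im,(430,298)))
cv2.imwrite("pics/d3.png",np.vstack(out))
E
```

```text
(no output)
```

View pics/d3.png

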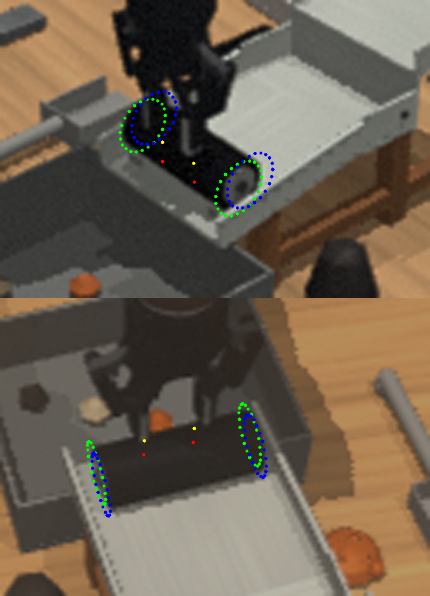

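```bash
python3 - <<'E'
from h import *
p=camera("wrist");cv2.imwrite("pics/w1.png",p["img"][:,:,::-1])
print(np.round(p["T_tool_cam"],3).tolist(),p["fx"],p["cx"],p["cy"])
# project tool points
o=get_obs();print(o["ee_pos"],o["wrist_force"])
for X in[(0,.0213,0),(0,-.0213,0),(0,.0213,-.02),(.011,.0213,-.01),(-.011,.0213,-.01)]:
    q=np.linalg.inv(p["T_tool_cam"])@[*X,1];print(X,p["fx"]*q[0]/q[2]+p["cx"],p["fy"]*q[1]/q[2]+p["cy"])
E
```

```text
[[-0.001, -0.947, -0.322, 0.083], [1.0, -0.001, -0.001, 0.0], [0.0, -0.322, 0.947, -0.173], [0.0, 0.0, 0.0, 1.0]] 300.9901736091108 277.86924796004547 207.32631484390083
[0.46544233 0.02793797 0.10636008] [-1.11350847 -0.76579475  5.50634928]
(0, 0.0213, 0) 311.3175823344035 242.7822144988311
(0, -0.0213, 0) 244.01487459794254 242.818603062297
(0, 0.0213, -0.02) 314.9931986731145 258.0079133354071
(0.011, 0.0213, -0.01) 313.7475385600936 233.191839307475
(-0.011, 0.0213, -0.01) 312.3975023338794 266.1563343083241
```

View pics/w1.png

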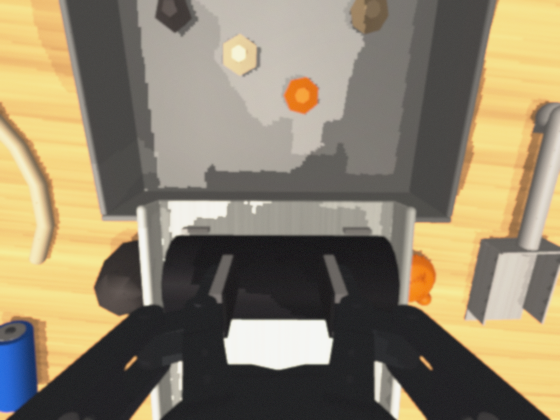

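The wrist view shows the half-open pad tips at (235,255) and (325,255), over the roller's upper back. They sit about 20 mm or more above the TCP. I'll back off slowly so the roller settles on the tabs, then go lower.

```bash
python3 -m pendant '[[50,[-2,0,0],[0,0,0]],[50,[-4,0,-1],[0,0,0]],[50,[-6,-1,-1],[0,0,0]],[50,[-8,-1,-1],[0,0,0]],[50,[-10,-1,-1],[0,0,0]],[50,[-12,-1,-1],[0,0,0]],[50,[-14,-1,-1],[0,0,0]],[50,[-17,-2,-1],[0,0,0]],[50,[-20,-2,-1],[0,0,0]],[50,[-25,-3,-1],[0,0,0]],[50,[-30,-3,-1],[0,0,0]],[50,[-36,-4,-1],[0,0,0]],[50,[-42,-4,-1],[0,0,0]],[50,[-48,-5,-1],[0,0,0]],[50,[-48,-5,-1],[0,0,0]]]'; python3 - <<'E'
from h import *
S=[.563,.0377,np.radians(5.8)]
print(roller(S,1),get_obs()["wrist_force"],get_obs()["ee_pos"])
p=camera("wrist")
im=p["img"][150:330,130:430,::-1]
a=camera("side")["img"][130:250,200:400,::-1]
cv2.imwrite("pics/w2.png",np.hstack([cv2.resize(im,(400,240)),cv2.resize(a,(400,240))]))
E
```

```text
time: 9.32
ee_pos: [0.4171, 0.0229, 0.1055]
tcp_rot: [180.0, 0.1, -174.2]
wrist_force: [0.4, 0.7, 0.3]
opening: 0.0427
[('scene', [-83.5, 0.4, 118.6], 0.61), ('side', [-83.5, -0.6, 117.2], 0.82)] [ 0.54639613  0.22467979 -0.13929478] [0.41757693 0.02295026 0.10537022]
```

View pics/w2.png

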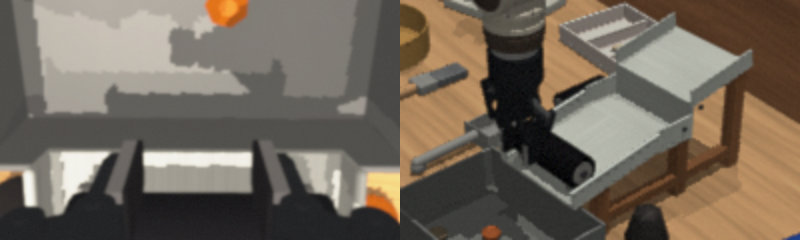

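The half-open tips sit about 34 mm above the TCP. I'll check how they reach when more closed, at 25 % and 0 %.

```bash
python3 -m pendant '[[20,[0,0,0],[0,0,0]],[20,[0,0,0],[0,0,0]],[20,[0,0,0],[0,0,0]]]'; python3 -c "
from h import *
cv2.imwrite('pics/wa.png',camera('wrist')['img'][180:330,130:430,::-1])"
python3 -m pendant '[[0,[0,0,0],[0,0,0]],[0,[0,0,0],[0,0,0]],[0,[0,0,0],[0,0,0]]]'; python3 -c "
from h import *
b=camera('wrist')['img'][180:330,130:430,::-1];a=cv2.imread('pics/wa.png')
cv2.imwrite('pics/w3.png',cv2.resize(np.vstack([a,b]),(600,600)))"
```

```text
time: 10.0
ee_pos: [0.4176, 0.023, 0.1053]
tcp_rot: [180.0, 0.1, -174.2]
wrist_force: [0.2, 0.0, -0.1]
opening: 0.017
time: 10.42
ee_pos: [0.4175, 0.023, 0.1053]
tcp_rot: [180.0, 0.1, -174.2]
wrist_force: [-0.3, -1.3, -0.3]
opening: 0.0003
```

View pics/w3.png

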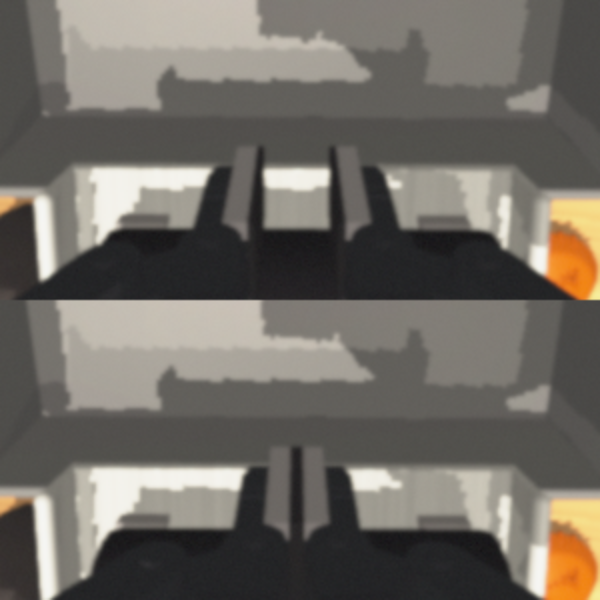

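The reach is the same at every opening, so I'll keep 50 %. I'll tilt the tool 15° so the fingers point uphill and the body clears the roller, and lower the TCP to about 71 mm, which puts the tips at about 104 mm.

```bash
python3 -m pendant '[[50,[-2,0,0],[0.5,-5,0]],[50,[-4,0,-8],[1,-10,0]],[50,[-4,0,-16],[1.5,-14.9,0]],[50,[-4,0,-25],[1.5,-14.9,0]],[50,[-4,0,-34],[1.5,-14.9,0]],[50,[-4,0,-34],[1.5,-14.9,0]],[50,[-4,0,-34],[1.5,-14.9,0]]]'; python3 - <<'E'
from h import *
S=[.563,.0377,np.radians(5.8)]
o=get_obs();print(o["ee_pos"],o["wrist_force"],w(S,-.12))
p=camera("wrist")
im=p["img"][150:330,130:430,::-1]
a=camera("side")["img"][130:250,200:400,::-1]
cv2.imwrite("pics/w4.png",np.hstack([cv2.resize(im,(400,240)),cv2.resize(a,(400,240))]))
E
```

```text
time: 11.35
ee_pos: [0.4139, 0.023, 0.0713]
tcp_rot: [-180.0, 15.0, -174.2]
wrist_force: [-0.3, 0.6, -0.1]
opening: 0.043
[0.41385848 0.02298057 0.07130158] [-0.29785059  0.64776804 -0.08468361] (np.float64(0.4436143149405454), np.float64(0.025573244338046437))
```

View pics/w4.png

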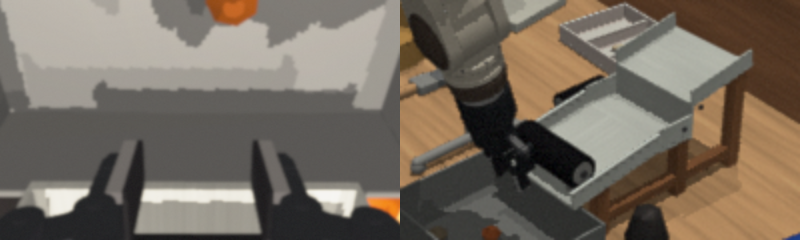

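```bash
python3 - <<'E'
from h import *
p=camera("side");t=np.array([.4139,.023,.0713])
u=np.array([np.sin(.262)*.995,np.sin(.262)*.1,-np.cos(.262)]);j=np.array([-.1,.995,0]);f=np.array([.961,.097,.259])
for d in(0,.02,.034):
  for s in(-.0213,-.036,.036): 
    x,y=proj(p,t-d*u+s*j);print(d,s,400+(x-200)*2,(y-130)*2)
E
```

```text
0 -0.0213 528 202
0 -0.036 534 206
0 0.036 504 184
0.02 -0.0213 524 192
0.02 -0.036 532 198
0.02 0.036 500 174
0.034 -0.0213 522 186
0.034 -0.036 528 190
0.034 0.036 498 168
```

```bash
python3 -m pendant '[[50,[5,0.5,0],[0,0,0]],[50,[10,1,0],[0,0,0]],[50,[15,1.5,0],[0,0,0]],[50,[20,2,0],[0,0,0]],[50,[24,2.5,0],[0,0,0]],[50,[27,3,0.5],[0,0,0]],[50,[30,3,0.5],[0,0,0]],[50,[33,3.5,1],[0,0,0]],[50,[36,3.5,1.5],[0,0,0]],[50,[39,4,2],[0,0,0]],[50,[42,4,2.5],[0,0,0]],[50,[45,4.5,3],[0,0,0]],[50,[48,5,3.5],[0,0,0]]]'; python3 - <<'E'
from h import *
S=[.563,.0377,np.radians(5.8)]
o=get_obs();print(o["ee_pos"],o["wrist_force"]);print(roller(S,1))
E
```

```text
time: 13.12
ee_pos: [0.462, 0.028, 0.075]
tcp_rot: [-180.0, 15.1, -174.2]
wrist_force: [-2.3, -1.1, 0.7]
opening: 0.0424
[0.4619638  0.02798205 0.07499011] [-2.27885415 -1.11264696  0.72604516]
[('scene', [-78.4, 0.7, 118.7], 0.64), ('side', [-75.9, -0.9, 120.4], 0.88)]
```

It's pushing cleanly: about 2 N, roller at x ≈ -77. Carry on up the slope.

```bash
python3 -m pendant '[[50,[3,0.3,0.5],[0,0,0]],[50,[6,0.6,1],[0,0,0]],[50,[9,0.9,1.4],[0,0,0]],[50,[12,1.2,1.9],[0,0,0]],[50,[15,1.5,2.4],[0,0,0]],[50,[18,1.8,2.8],[0,0,0]],[50,[21,2.1,3.3],[0,0,0]],[50,[24,2.4,3.8],[0,0,0]],[50,[27,2.7,4.2],[0,0,0]],[50,[30,3,4.7],[0,0,0]],[50,[33,3.3,5.2],[0,0,0]],[50,[36,3.6,5.7],[0,0,0]],[50,[39,3.9,6.2],[0,0,0]],[50,[42,4.2,6.6],[0,0,0]],[50,[45,4.5,7.1],[0,0,0]],[50,[48,4.8,7.6],[0,0,0]],[50,[51,5.1,8],[0,0,0]],[50,[54,5.4,8.5],[0,0,0]],[50,[57,5.7,9],[0,0,0]],[50,[60,6,9.5],[0,0,0]]]'; python3 - <<'E'
from h import *
S=[.563,.0377,np.radians(5.8)]
o=get_obs();print(o["ee_pos"],o["wrist_force"],o["torque"]);print(roller(S,1))
p=camera("scene");R=[d for d in regions_of(p,"roller")]
for d in R[:4]:
    m=d["region"].astype(np.uint8);print(round(d["confidence"],2),cv2.minAreaRect(cv2.findNonZero(m)))
print([proj(p,(*w(S,-.02,y),.127)) for y in(-.065,.065)])
E
```

```text
time: 15.82
ee_pos: [0.5221, 0.034, 0.0845]
tcp_rot: [-180.0, 15.1, -174.2]
wrist_force: [-1.3, -0.4, 1.4]
opening: 0.0426
[0.52205962 0.03401845 0.08446053] [-1.33009072 -0.41973845  1.36100084] [-0.11080186  0.44947602 -0.05172162]
[('scene', [-16.5, 0.5, 127.9], 0.56), ('side', [-18.0, 0.4, 125.6], 0.88)]
0.92 ((291.3445739746094, 215.40936279296875), (21.3265380859375, 54.81785583496094), 75.25643920898438)
0.81 ((191.5, 303.0), (40.0, 15.0), 90.0)
0.7 ((157.38320922851562, 183.6788330078125), (44.597469329833984, 18.539560317993164), 70.01689147949219)
[(265, 220), (313, 208)]
```

```bash
python3 -m pendant '[[50,[3,0.3,0.5],[0,0,0]],[50,[6,0.6,1],[0,0,0]],[50,[9,0.9,1.4],[0,0,0]],[50,[12,1.2,1.9],[0,0,0]],[50,[15,1.5,2.4],[0,0,0]],[50,[18,1.8,2.8],[0,0,0]],[50,[21,2.1,3.3],[0,0,0]],[50,[24,2.4,3.8],[0,0,0]],[50,[27,2.7,4.2],[0,0,0]],[50,[30,3,4.7],[0,0,0]],[50,[33,3.3,5.2],[0,0,0]],[50,[36,3.6,5.7],[0,0,0]],[50,[39,3.9,6.2],[0,0,0]],[50,[42,4.2,6.6],[0,0,0]],[50,[45,4.5,7.1],[0,0,0]],[50,[48,4.8,7.6],[0,0,0]],[50,[51,5.1,8],[0,0,0]],[50,[54,5.4,8.5],[0,0,0]]]'; python3 - <<'E'
from h import *
S=[.563,.0377,np.radians(5.8)]
o=get_obs();print(o["wrist_force"]);print(roller(S,1))
p=camera("scene");d=regions_of(p,"roller")
for d in d[:4]: print(cv2.minAreaRect(cv2.findNonZero(d["region"].astype(np.uint8))))
E
```

```text
time: 18.38
ee_pos: [0.576, 0.0395, 0.0929]
tcp_rot: [-180.0, 15.1, -174.1]
wrist_force: [-1.7, 0.9, 0.8]
opening: 0.0426
[-1.65179225  0.88592728  0.80135511]
[('scene', [35.1, 0.7, 140.7], 0.65), ('side', [39.0, -1.7, 136.6], 0.77)]
((157.22706604003906, 183.71434020996094), (44.57634353637695, 18.116411209106445), 68.5522689819336)
((389.00726318359375, 272.265869140625), (41.6962890625, 15.994053840637207), 65.224853515625)
((298.13519287109375, 231.96780395507812), (20.382606506347656, 55.12568664550781), 76.60750579833984)
((192.0, 303.5), (41.0, 16.0), 90.0)
```

```bash
python3 -m pendant '[[50,[2,0.2,0.3],[0,0,0]],[50,[4,0.4,0.6],[0,0,0]],[50,[6,0.6,1],[0,0,0]],[50,[8,0.8,1.3],[0,0,0]],[50,[10,1,1.5],[0,0,0]],[50,[12,1.2,1.8],[0,0,0]],[50,[14,1.4,2],[0,0,0]],[50,[16,1.6,2],[0,0,0]],[50,[18,1.8,2],[0,0,0]],[50,[20,2,2],[0,0,0]],[50,[22,2.2,2],[0,0,0]],[50,[24,2.4,2],[0,0,0]],[50,[26,2.6,2],[0,0,0]],[50,[26,2.6,2],[0,0,0]],[50,[26,2.6,2],[0,0,0]]]'; python3 - <<'E'
from h import *
S=[.563,.0377,np.radians(5.8)]
o=get_obs();print(o["wrist_force"]);print(roller(S,2))
p=camera("scene");d=regions_of(p,"roller")
for d in d[:4]: print(cv2.minAreaRect(cv2.findNonZero(d["region"].astype(np.uint8))))
E
```

```text
time: 20.55
ee_pos: [0.6018, 0.0421, 0.0948]
tcp_rot: [-180.0, 15.0, -174.1]
wrist_force: [-0.5, -0.1, -0.2]
opening: 0.0425
[-0.45880226 -0.07629023 -0.15559985]
[('scene', [83.8, -1.5, 138.7], 0.87), ('scene', [82.0, 2.8, 140.5], 0.59), ('side', [87.0, -4.7, 134.5], 0.77), ('side', [85.5, -2.1, 137.7], 0.57)]
((191.5, 302.5), (41.0, 15.0), 90.0)
((303.16058349609375, 245.7018585205078), (17.71978759765625, 56.607540130615234), 73.3007583618164)
((388.40008544921875, 271.8000183105469), (40.24921798706055, 15.205260276794434), 63.43495178222656)
((157.4229736328125, 183.74755859375), (44.37574005126953, 17.89605712890625), 68.62937927246094)
```

The roller has rolled into the dip. Take the hand away: back down the slope, then up.

```bash
python3 -m pendant '[[50,[-8,-0.8,1],[0,0,0]],[50,[-18,-1.8,1],[0,0,0]],[50,[-30,-3,1],[0,0,0]],[50,[-42,-4,5],[0,0,0]],[50,[-55,-5,20],[0,0,0]],[50,[-65,-6,45],[0,0,0]],[50,[-75,-7,75],[0,0,0]],[50,[-90,-9,105],[0,0,0]],[50,[-110,-10,120],[0,0,0]],[50,[-130,-10,130],[0,0,0]],[50,[-130,-10,130],[0,0,0]]]'; python3 - <<'E'
from h import *
S=[.563,.0377,np.radians(5.8)]
print(get_obs()["wrist_force"]);print(roller(S,2))
p=camera("scene");b=p["img"];a=camera("side")["img"]
m=(b.max(2)<60)
print([proj(p,(*w(S,.085,y),.1355)) for y in(-.065,.065)])
for l in("shell","flint","rib","scoop","brush","jar"): print(l,[np.round(d["position"],3).tolist() for d in pinpoint(p,l)[:1]])
cv2.imwrite("pics/f.png",np.hstack([cv2.resize(b[170:320,220:380,::-1],(400,375)),cv2.resize(a[120:270,220:380,::-1],(400,375))]))
E
```

```text
time: 22.42
ee_pos: [0.4714, 0.0321, 0.2273]
tcp_rot: [-180.0, 15.3, -174.1]
wrist_force: [0.4, -0.2, 0.1]
opening: 0.0425
[ 0.35688553 -0.19565252  0.06985592]
[('scene', [83.6, 0.6, 136.3], 0.71), ('scene', [82.0, 0.1, 139.3], 0.6), ('side', [84.0, -1.6, 135.3], 0.83), ('side', [84.5, -1.9, 136.8], 0.87)]
[(278, 254), (328, 240)]
shell [[0.54, 0.169, -0.001]]
flint [[0.549, -0.1, -0.0]]
rib [[0.485, -0.209, -0.0]]
scoop [[0.478, 0.269, -0.0]]
brush [[0.487, 0.475, 0.004]]
jar [[0.492, -0.458, -0.001]]
```

View pics/f.png

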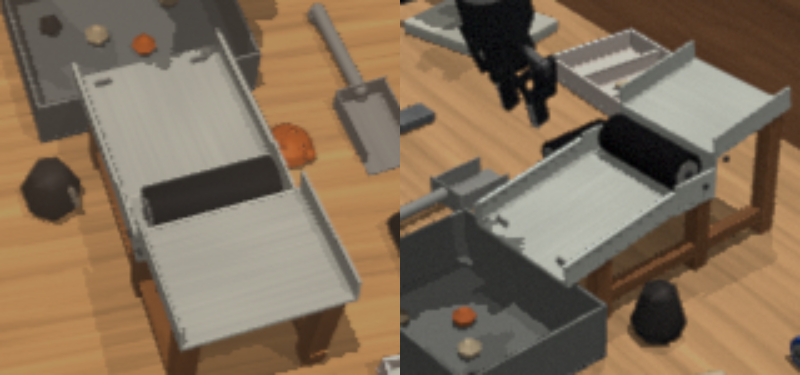

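The roller lies square against the stop plate (left crop 145–285, 155–220). The hand is clear, and the bystanders are where they were.

```bash
python3 -c "
from workcell import *
print(job_done())"
```

```text
the job is handed in; nothing more can be done
None
```

The large black roller is parked in the dip, square against the stop plate, and the job was handed in at about 22.4 s. I pushed it up the slope with the half-open fingers at about 24 mm/s. It rolled over the crest into the dip by itself, and then I took the hand away.

**Last checks:**
- **Roller position:** it reads chute x about 82–84.5 mm, y about 0 and z about 135–139 mm. These are camera readings good to about 4 mm, so they don't prove every value is inside its 5 mm band. In the pictures it lies flush and square against the plate.
- **Hand and forces:** the hand is clear and the wrist force is about zero. The highest force I read was about 7 N, at the wrist; I read it only at the end of each move, so brief peaks between readings would not show.
- **Bystanders:** all six are within about 7 mm of their first readings, which is mostly measurement noise.

**What went wrong:** on the first push the fingertips landed on the upper back of the roller (that 7 N) because they sit about 30 mm behind the stated TCP. I backed off slowly, the roller settled on the foot tabs, and I pushed again lower with the tool tilted 15°.

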